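# Index the ring carousel and stack the second bin on its ledges

### The job

On the jeweller's bench, push the rotary carousel round one position, anticlockwise seen from above, so that the blue bin comes to the red loading mark and the dial drops into its detent there. Then pick up the white bin, turn it half a turn so that its orange lip points opposite to the blue bin's lip, and set it down gently on the blue bin so that it sits level on the ledges instead of nesting inside, and let go. Do not overshoot the position, and leave the paint jar on its station and the two bottles where they stand.

Things in the scene. Friction and masses are not known exactly. Their poses are not given: they have to be found in the camera images.
- carousel: Grey housing fixed to the bench; a red block (loading mark, 34 x 24 mm, 41 mm high) on its -x side, 158 mm out. Origin on the dial's axis at bench level, z up; it does not turn. On it turns the aluminium dial, 270 mm across, top face 45 mm above the bench, hub 36 mm across and 20 mm high. At the start the blue bin is on its +y side, the paint jar +x, and the station at the mark is empty.
- dial (a joint): Turn of the dial, rad, positive anticlockwise from above; 0 at the start. Detents every 1.571; the one at +1.571 brings the blue bin to the mark. A detent resists with up to 0.25 N m (2 N at a post); past half way (0.785) the dial runs by itself into the next one, damped, in 1 to 2 s, to within 0.03 rad. Keep it between -0.4 and 2.1.
- push_post (a point): Top centre of the brass post to push: 14 mm across, 45 mm high (top 90 mm above the bench), one of four on the dial, 118 mm from the axis, midway between stations. It starts in the (-x,+y) diagonal of the carousel frame, between blue bin and mark; push it from the blue bin's side, past the mark, for anticlockwise. Moves with the dial.
- loading_place (a point): Fixed point at dial face height, 80 mm from the axis towards the red mark: where the centre of the blue bin's underside must come.
- jar_station (a point): Centre, on the dial face, of the paint jar's station; moves with the dial. All four stations are centred 80 mm from the axis, each with a dark frame 5 mm high, inside 86 mm radially by 53 mm across.
- blue_bin: Blue stack-nest bin, 90 (x) x 57 (y) x 48 mm high, 160 g, loose in its station. An orange lip sticks out 12 mm from the rim at its +x end, at first away from the axis. Origin: centre of underside, z up. A like bin set on it the same way round nests, 27 mm above it; lips at opposite ends, it rests on four ledges inside the rim, 42 mm above, with 2 mm play all round inside the rim.
- white_bin: White bin of the same shape and size, about 140 g, orange lip at its +x end; origin at the centre of the underside, z up. Stands on the bench left or right of the carousel. Grip from above across the 57 mm width, on the straight upper part, 24 to 48 mm above the underside; below that the foot is 80 x 32 mm, with ribs to 47 mm width.
- paint_jar: Copper jar, brass cap, 42 mm across, 45 mm high, 90 g, loose on a dial station; rides along with the dial. Leave it alone. Origin at its underside.
- amber_bottle: Amber bottle, 54 mm across, 105 mm high, on the bench on the other side of the carousel from the white bin. Leave it alone. Origin at its underside.
- squeeze_bottle: White bottle with pointed nozzle, 52 mm across, 150 mm high, on the bench behind. Leave it alone. Origin at its underside.
There are look-alikes about, which are no part of the job. Several things have the shape of the blue_bin; the one meant has the colours described above.

How it is judged:
On the way, in this order (a step that is already met when the one before it is completed fails the run):
1. the dial rests in the next detent with the blue bin at the loading mark (value of joint dial between 1.4908 and 1.6508 rad and velocity of joint dial between -0.1 and 0.1 rad/s and horizontal distance between blue_bin and loading_place below 0.015 m and z of blue_bin in the frame of carousel between 0.042 and 0.049 m), for 0.2 s.
2. the white bin sits on the blue bin's ledges (z of white_bin in the frame of blue_bin between 0.0395 and 0.045 m and horizontal distance between white_bin and blue_bin below 0.005 m and angle between the x axis of white_bin and the x axis of blue_bin, either way round below 0.12 rad and angle between white_bin's own z axis and vertical below 0.06 rad), for 0.2 s.
At the end, for the whole second after the job is handed in: Dial within 0.08 rad of the next anticlockwise detent; blue bin in its station, within 15 mm of the loading place; white bin at rest on the ledges, 39.5 to 45 mm above the blue one, within 5 mm sideways, 0.12 rad in line, level within 0.06 rad; paint jar upright within 35 mm of its station (all of step 2 and value of joint dial between 1.4908 and 1.6508 rad and horizontal distance between blue_bin and loading_place below 0.015 m and z of blue_bin in the frame of carousel between 0.042 and 0.049 m and horizontal distance between paint_jar and jar_station below 0.035 m and angle between paint_jar's own z axis and vertical below 0.1 rad and linear speed of white_bin below 0.02 m/s and angle between blue_bin's own z axis and vertical below 0.06 rad); the robot touches nothing.
It fails at once if dial turned past the position or backwards (value of joint dial above 2.1 rad or value of joint dial below -0.4 rad).
It fails at once if a bottle pushed more than 20 mm or tipped (distance of any of amber_bottle, squeeze_bottle from where it was at the start of the episode above 0.02 m or angle between any of amber_bottle, squeeze_bottle's own z axis and vertical above 0.4 rad).
It fails at once if paint jar tipped or off its station (angle between paint_jar's own z axis and vertical above 0.4 rad or horizontal distance between paint_jar and jar_station above 0.045 m).
It fails at once if white bin dropped or slammed on to the blue bin (faster than 0.5 m/s close above it) (linear speed of white_bin above 0.5 m/s and horizontal distance between white_bin and blue_bin below 0.03 m and z of white_bin in the frame of blue_bin below 0.1 m).
It also fails if it takes over 64 s, if anything falls off the work surface, if the arm or the gripper's body presses on something with over 40 N, if the wrist force passes 120 N, or if a joint passes its speed limit or range.

### The arm

A 7-joint arm with a two-finger parallel gripper is mounted at the origin on the work surface. World frame = base frame: x ahead of the robot, y to its left, z up, the work surface at z = 0. Lengths are in m, angles in rad, forces in N, time in s.
With the tool pointing down it reaches from about 0.425 to 0.825 m from the base axis. Payload 3.6 kg.
Tool frame: the origin (TCP) lies at the very end of the fingers, on their centre line; the grasp point (between the pads) lies 19 mm behind it (grip_point_offset is the distance from the TCP to the grasp point, in m); z points along the fingers, y is the line along which they close (so a half turn about z gives the same grasp; the last joint's range is limited). The gripper opens to 93 mm and grips with 3 to 60 N. Pads are 15 mm wide; open, the fingers measure 128 mm over their backs; the gripper's body (75 mm by 188 mm) begins 65 mm behind the grasp point.
Start: joints at [1.185, 0.615, -0.013, 1.423, 0.008, 1.103, -0.04], TCP at [0.228, -0.609, 0.219] pointing down, gripper open.
Joint ranges: [-3.12, 3.12], [-0.3, 2.06], [-1.34, 1.32], [0.26, 2.42], [-1.36, 4.5], [0.01, 1.98], [-2.84, 2.84]. Speed limits (rad/s): [2.79, 2.79, 3.14, 3.14, 3.14, 3.14, 3.14].

### API

Orientations are given as a unit quaternion [w, x, y, z].
In Python, from station import read_state, grab_frame, camera_model, hand_in, grip_point_offset gives the robot as it stands.
- The arm moves only by the tool jog_arm, never from a script. Its argument "targets" is a list of rows, each a list of 7 numbers: the turn, a rotation vector about the world's x, y, z each as a share of 4 degrees, from -1 to 1, then the shift along the world's x, y, z each as a share of 4 cm, from -1 to 1, then the opening, from -1 (shut) to 1 (fully open), so that 0 is half open. A call has exactly 5 rows; each row shifts and turns the commanded pose from where the row before left it; what a row does not reach is not made up. A row lasts 1/12 s, in which the tool goes at most 41.7 mm and 7.16 degrees, less where a joint would pass 70% of its speed; a pose out of reach is approached as far as the arm can. A call with a number of a shift or a turn outside -1 to 1 is refused whole. A call with a gripper value outside its range is refused whole. The fingers move at their own pace and stop on an object; "newtons" is the grip in N (left out, the last holds). Time passes only in rows, so rows that do not move let the fingers close, or fill a call up. It gives the time, the measured TCP pose, the force, the opening and the grip force at its end, in the units of the state.
- read_state(): the state, without advancing time (a new reading comes with each control period).
- grab_frame(name): name is "side" or "top"; returns the picture (384x512x3 uint8, red, green, blue); there is no depth.
- camera_model(name): a dict with "fovy" (degrees; the focal length in pixels is half the picture's height over the tangent of half this angle, whatever the lens; pixels are square), "cx", "cy" (the principal point, pixels), "dist" ([k1, k2, p1, p2, k3] as OpenCV has them; the pictures are not rectified), "xyz" and "attitude" of the camera in the world. Camera axes: x right, y up, looking along -z (the intrinsics and any distortion apply to the point x, -y, -z); pixel columns grow to the right and rows downward; lengths in m; the calibration is good to about 2 mm. A picture is of the moment at which its call begins. camera_model takes no time and is no camera call.
- hand_in(): hands the job in; it is judged then, once.
The state is a dict: "time": time; "qpos": joint angles; "qvel": joint speeds; "effort": joint torques, N m; "position": TCP position; "ee_rot": TCP orientation; "wrist_force": force on the tool from outside, world axes, zero at the start; "torque": the same for the moment, N m; "opening": finger opening in m; "grasp_force": force on a finger pad.
Only numpy, scipy, OpenCV 4.12 (cv2) and the standard library are available. Lean on these libraries where they do the work, as an engineer would, in place of code of your own. Each camera call takes 0.05 s, during which the arm holds its last target. There are 200 camera calls.

## Working session

There is one attempt and no reset: what is moved stays moved. The work goes in short steps, Python scripts to look and compute and a tool call to move; the robot and the scene stay as the last step left them, time stands still between calls to the robot, and variables do not carry over. Pictures are saved under pics/ and viewed, at most 12 in all, crops included, and the job is handed in when it is done.

Besides the shell and the picture viewer there is one more tool, called after "Request:" by a JSON object that holds its "name" and its "arguments". jog_arm: Moves the arm, as the interface text tells. Its arguments: {"type":"object","properties":{"targets":{"type":"array"},"newtons":{"type":"number"}},"required":["targets"]}

```bash
mkdir -p pics; ls; python3 - <<'E'
from station import *
import cv2
print(read_state(), grip_point_offset)
for n in("side","top"):
    print(n,camera_model(n)); cv2.imwrite(f"pics/{n}0.png",cv2.cvtColor(grab_frame(n),cv2.COLOR_RGB2BGR))
E
```

```text
pics
{'time': 0.0, 'qpos': array([ 1.18548185,  0.61590775, -0.0126038 ,  1.42489447,  0.00809329,
        1.10338523, -0.04040865]), 'qvel': array([ 1.26423682e-03, -1.80247154e-04, -1.33346168e-03, -2.54548091e-06,
       -9.66438977e-04, -8.13968561e-04, -3.83308266e-04]), 'effort': array([ 1.14495447e-04, -4.58933079e+01,  2.09179628e-01, -1.65743637e+01,
       -6.10381225e-02,  2.06412765e-02,  2.69401708e-04]), 'position': array([ 0.22798333, -0.60786323,  0.21749011]), 'ee_rot': array([-1.24844020e-03,  9.83944871e-01,  1.78468127e-01, -2.45552418e-04]), 'wrist_force': array([ 0.52022542, -0.58350882,  0.69431791]), 'torque': array([ 0.01498446,  0.00991773, -0.00168606]), 'grasp_force': 0.0, 'opening': 0.09323851480856155} 0.0188
side {'fovy': 46.669365378916275, 'cx': 259.05311573994305, 'cy': 200.3774974663481, 'dist': array([-0.13858154,  0.        ,  0.        ,  0.        ,  0.        ]), 'xyz': array([0.15720008, 0.94116151, 0.95371503]), 'attitude': array([-0.17836292, -0.06489001,  0.3830661 ,  0.90401124])}
top {'fovy': 57.2555841223002, 'cx': 253.81915698468754, 'cy': 186.8424753300211, 'dist': array([-0.00845711,  0.        ,  0.        ,  0.        ,  0.        ]), 'xyz': array([0.31794773, 0.1174566 , 1.05434826]), 'attitude': array([-0.7011979 , -0.06145121,  0.06092701,  0.70769566])}
```

View pics/top0.png

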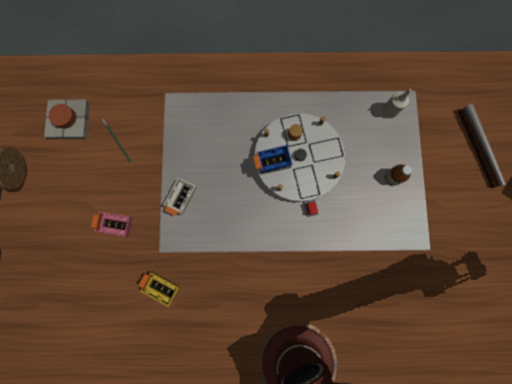

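View pics/side0.png

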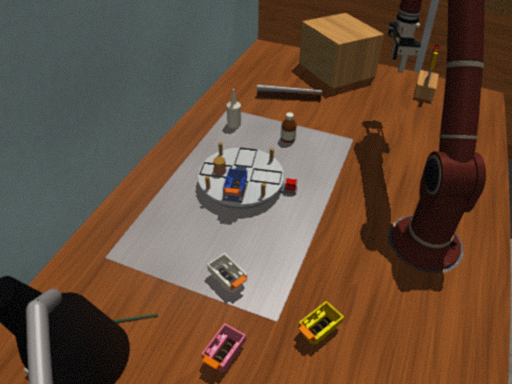

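White bin candidates in the top view are white (180,196), pink (114,224) and yellow (160,289). Only the first is white with an orange lip. The blue bin is at (272,159), the mark at (312,208) and the push post at about (280,187). An enlarged crop will confirm this.

```bash
cat > h.py <<'E'
from station import *
import numpy as np, cv2
from scipy.spatial.transform import Rotation as R
def cam(n):
    c=camera_model(n); f=192/np.tan(np.radians(c["fovy"])/2)
    q=c["attitude"]; return c,np.array([[f,0,c["cx"]],[0,f,c["cy"]],[0,0,1]]),R.from_quat([q[1],q[2],q[3],q[0]]).as_matrix()
def ray(n,px,z):
    c,K,M=cam(n); p=cv2.undistortPoints(np.array(px,float).reshape(-1,1,2),K,c["dist"])[:,0]
    d=np.c_[p[:,0],-p[:,1],-np.ones(len(p))]@M.T; o=c["xyz"]
    return o+d*((z-o[2])/d[:,2])[:,None]
def proj(n,P):
    c,K,M=cam(n); v=(np.atleast_2d(P)-c["xyz"])@M*[1,-1,-1]
    return cv2.projectPoints(v,np.zeros(3),np.zeros(3),K,c["dist"])[0][:,0]
def shot(n,name=None,box=None,s=1):
    a=grab_frame(n); b=cv2.cvtColor(a,cv2.COLOR_RGB2BGR)
    if name:
        if box: b=b[box[1]:box[3],box[0]:box[2]]
        cv2.imwrite(f"pics/{name}.png",cv2.resize(b,None,fx=s,fy=s,interpolation=cv2.INTER_CUBIC))
    return a
def blobs(a,lo,hi,mn=8,box=None):
    m=cv2.inRange(cv2.cvtColor(a,cv2.COLOR_RGB2HSV),lo,hi)
    if box: k=np.zeros_like(m);k[box[1]:box[3],box[0]:box[2]]=1;m*=k
    n,l,s,c=cv2.connectedComponentsWithStats(m)
    return [(c[i].round(1).tolist(),int(s[i,4]),s[i,:4].tolist()) for i in range(1,n) if s[i,4]>=mn],m
E
python3 - <<'E'
from h import *
a=shot("top","crop_top",(155,85,425,225),2.9)
s=shot("side","crop_side",(110,80,340,310),2.6)
for n,im in(("top",a),("side",s)):
    for k,lo,hi in(("red",(0,190,110),(5,255,255)),("red2",(174,150,90),(180,255,255)),("orange",(5,190,120),(14,255,255)),("blue",(105,150,40),(130,255,255)),("brass",(15,110,60),(28,255,255))):
        print(n,k,blobs(im,lo,hi,6,(110,80,430,310))[0][:12])
E
```

```text
top red [([311.9, 207.8], 55, [308, 203, 9, 11])]
top red2 []
top orange [([256.9, 161.9], 31, [255, 157, 5, 11]), ([171.0, 210.7], 29, [166, 208, 11, 6]), ([143.9, 280.3], 78, [139, 274, 12, 14])]
top blue [([275.1, 158.1], 375, [260, 146, 31, 26])]
top brass [([322.4, 118.6], 13, [321, 117, 4, 4]), ([295.6, 130.4], 126, [289, 125, 14, 12]), ([266.1, 131.2], 12, [265, 129, 3, 5]), ([337.4, 173.6], 13, [336, 172, 4, 4]), ([279.5, 186.7], 12, [278, 185, 4, 4]), ([115.6, 224.7], 7, [115, 223, 2, 4]), ([160.4, 289.7], 637, [140, 272, 41, 36]), ([161.8, 288.0], 6, [161, 287, 3, 3])]
side red [([290.6, 181.3], 41, [286, 179, 10, 5])]
side red2 []
side orange [([219.0, 81.1], 7, [216, 80, 7, 4]), ([237.1, 80.7], 11, [234, 80, 7, 4]), ([246.3, 81.4], 7, [245, 80, 4, 4]), ([265.0, 82.3], 66, [251, 80, 27, 7]), ([286.1, 82.7], 63, [278, 80, 17, 7]), ([302.2, 84.8], 41, [296, 81, 14, 7]), ([402.6, 139.5], 2594, [365, 80, 65, 139]), ([411.2, 88.9], 61, [406, 80, 10, 20]), ([231.6, 86.1], 8, [230, 84, 5, 6]), ([236.8, 87.7], 12, [235, 85, 4, 7]), ([241.8, 84.8], 6, [240, 84, 5, 3]), ([241.6, 88.6], 7, [240, 87, 4, 4])]
side blue [([242.4, 180.2], 69, [239, 170, 7, 20]), ([228.9, 181.0], 69, [225, 175, 9, 12])]
side brass [([338.2, 82.4], 139, [323, 80, 36, 8]), ([422.4, 89.4], 211, [415, 80, 15, 21]), ([220.3, 147.4], 27, [219, 142, 3, 13]), ([271.5, 152.0], 23, [270, 148, 4, 10]), ([218.9, 161.6], 106, [214, 156, 11, 12]), ([207.1, 180.4], 32, [206, 175, 3, 14]), ([262.7, 187.9], 30, [262, 182, 3, 14]), ([325.4, 305.9], 131, [314, 300, 23, 10])]
```

View pics/crop_top.png

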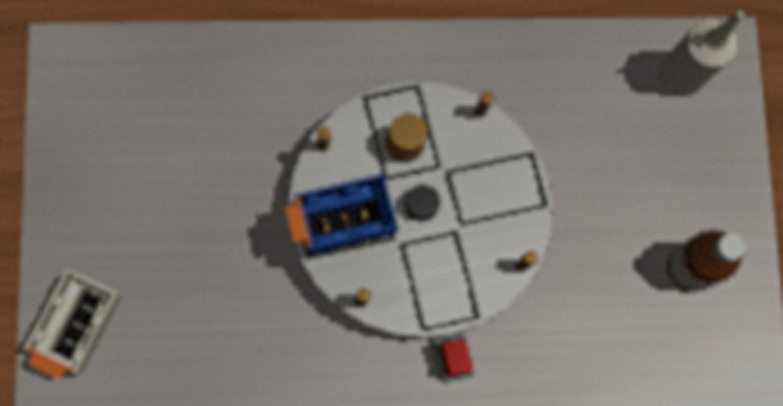

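View pics/crop_side.png

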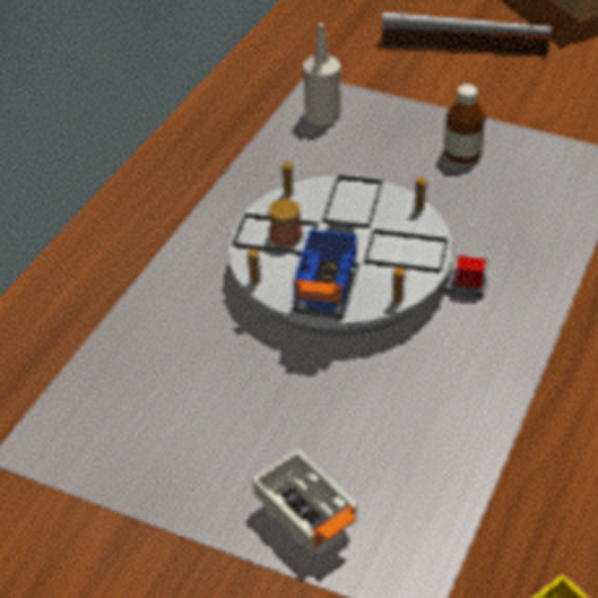

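The crops confirm the white bin at top crop (70,320), with its orange lip to the lower left. The blue bin's lip points left (+y). The push post is at crop (362,297) and the mark at (455,357).

```bash
python3 - <<'E'
from h import *
a=cv2.cvtColor(cv2.imread("pics/top0.png"),cv2.COLOR_BGR2RGB)
px=[(322.4,118.6),(266.1,131.2),(279.5,186.7),(337.4,173.6)]
P=ray("top",px,.085); c=P.mean(0)
print(P.round(4),c.round(4),np.linalg.norm((P-c)[:,:2],axis=1))
red=ray("top",[(311.9,207.8)],.04)[0]; print("red",red, red-c, np.linalg.norm((red-c)[:2]), np.degrees(np.arctan2(*(c-red)[1::-1])))
for p in P-c: print(np.degrees(np.arctan2(p[1],p[0])))
b=a[185:220,160:200]; h=cv2.cvtColor(b,cv2.COLOR_RGB2HSV)
m=((h[...,2]>150)&(h[...,0]>14)&(h[...,0]<40)&(h[...,1]>20)).astype(np.uint8)
for r in m: print(''.join('#' if v else '.' for v in r))
print(h[2,2],h[20,15])
pts=cv2.findNonZero(m)[:,0]
r=cv2.minAreaRect(pts); box=cv2.boxPoints(r)+[160,185]
B=ray("top",box,.048); print(r,B.round(4),B.mean(0))
print("edges",[np.linalg.norm(B[i]-B[i-1]).round(4) for i in range(4)])
print("lips",ray("top",[(171,210.7),(256.9,161.9)],.046)) 
E
```

```text
[[ 0.6865 -0.0831  0.085 ]
 [ 0.6499  0.0806  0.085 ]
 [ 0.4874  0.0456  0.085 ]
 [ 0.5233 -0.1183  0.085 ]] [ 0.5867 -0.0188  0.085 ] [0.11864157 0.11775243 0.11841452 0.11802853]
red [ 0.43228457 -0.05031673  0.04      ] [-0.15445667 -0.03148858 -0.045     ] 0.15763372909370854 11.522800629421955
-32.80084501909966
57.589330466970175
147.06491488974336
-122.52196408702538
........................................
..................#.....................
.................##.....................
...............#.###....................
...............#.###....................
.................##.....................
................###.....................
...............###......................
..............###.......................
.............####...........#...........
..............##............##..........
...............#............#...........
........................................
............###.........................
...........###..........................
........#..###..........................
........#..##...........................
..........###.............
[... 437 characters left out ...]
............................
........................................
........................................
........................................
........................................
........................................
........................................
[ 16  29 115] [15 34 15]
((18.10103416442871, 13.683937072753906), (16.123870849609375, 21.810415267944336), 30.256441116333008) [[0.4462 0.372  0.048 ]
 [0.501  0.3419 0.048 ]
 [0.4767 0.3008 0.048 ]
 [0.4223 0.3312 0.048 ]] [0.46156341 0.33647738 0.048     ]
edges [np.float64(0.0473), np.float64(0.0626), np.float64(0.0477), np.float64(0.0623)]
lips [[0.42696522 0.35642693 0.046     ]
 [0.56898527 0.10764161 0.046     ]]
```

```bash
python3 - <<'E'
import cv2
a=cv2.imread("pics/top0.png")[180:222,158:206]
cv2.imwrite("pics/wb.png",cv2.resize(cv2.convertScaleAbs(a,alpha=1.3),None,fx=14,fy=14,interpolation=cv2.INTER_CUBIC))
E
```

```text
(no output)
```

View pics/wb.png

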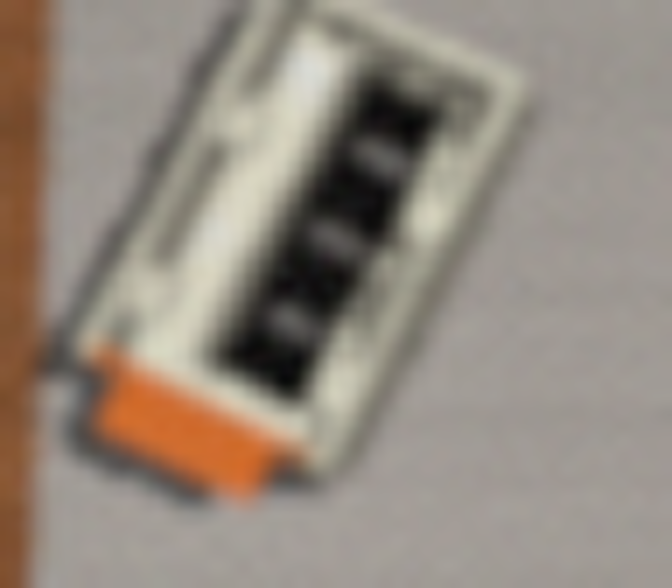

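```bash
python3 - <<'E'
from h import *
f=lambda x,y:((x+.5)/14-.5+158,(y+.5)/14-.5+180)
B=ray("top",[f(530,80),f(330,475),f(75,350)],.048)
print(B.round(4),"centre",(B[0]+B[2])/2,"len",np.linalg.norm(B[0]-B[1]),"wid",np.linalg.norm(B[1]-B[2]))
print("long",np.degrees(np.arctan2(*(B[1]-B[0])[1::-1])))
print("amber,squeeze",ray("top",[(401,172),(400,101)],.06))
E
```

```text
[[0.5004 0.2873 0.048 ]
 [0.4185 0.3267 0.048 ]
 [0.4448 0.3799 0.048 ]] centre [0.47259163 0.3335861  0.048     ] len 0.09085696998406777 wid 0.059355075832179825
long 154.29370004242907
amber,squeeze [[ 0.53161613 -0.3088754   0.06      ]
 [ 0.74950768 -0.32380746  0.06      ]]
```

Request:
{"name": "jog_arm", "arguments": {"targets": [[0,0,0.5,0.38,0.93,0,-1],[0,0,0.5,0.38,0.93,0,-1],[0,0,0.5,0.38,0.93,0,-1],[0,0,0.5,0.38,0.93,0,-1],[0,0,0.5,0.38,0.93,0,-1]]}}

```text
time: 0.62
position: [0.3046, -0.4207, 0.2186]
ee_rot: [-0.0, 0.964, 0.264, 0.0]
wrist_force: [0.8, 0.2, -0.4]
opening: 0.0644
grasp_force: 0.0
```

Request:
{"name": "jog_arm", "arguments": {"targets": [[0,0,0.5,0.38,0.93,0,-1],[0,0,0.5,0.38,0.93,0,-1],[0,0,0.5,0.38,0.93,0,-1],[0,0,0.5,0.38,0.93,0,-1],[0,0,0.5,0.38,0.93,0,-1]]}}

```text
time: 1.03
position: [0.3805, -0.2348, 0.2188]
ee_rot: [0.0, 0.938, 0.347, 0.0]
wrist_force: [1.1, -0.8, 0.1]
opening: 0.0308
grasp_force: 0.0
```

Request:
{"name": "jog_arm", "arguments": {"targets": [[0,0,0.5,0.38,0.93,0,-1],[0,0,0.5,0.38,0.93,0,-1],[0,0,0.5,0.38,0.93,0,-1],[0,0,0.5,0.38,0.93,0,-1],[0,0,0.5,0.38,0.93,0,-1]]}}

```text
time: 1.45
position: [0.4566, -0.0488, 0.2188]
ee_rot: [0.0, 0.904, 0.428, 0.0]
wrist_force: [0.8, -0.9, 0.3]
opening: 0.0012
grasp_force: 0.0
```

Request:
{"name": "jog_arm", "arguments": {"targets": [[0,0,0.5,0.38,0.93,0,-1],[0,0,0.5,0.38,0.93,0,-1],[0,0,0.5,0.38,0.93,0,-1],[0,0,0,0,0,0,-1],[0,0,0,0,0,0,-1]]}}

```text
time: 1.87
position: [0.502, 0.0639, 0.2184]
ee_rot: [-0.001, 0.879, 0.476, 0.0]
wrist_force: [-0.6, -0.2, -0.0]
opening: 0.0006
grasp_force: 0.0
```

Request:
{"name": "jog_arm", "arguments": {"targets": [[0,0,0,-0.07,0,-0.95,-1],[0,0,0,0,0,-0.95,-1],[0,0,0,0,0,-0.95,-1],[0,0,0,0,0,-0.95,-1],[0,0,0,0,0,0,-1]]}}

```text
time: 2.28
position: [0.4942, 0.058, 0.0608]
ee_rot: [-0.002, 0.881, 0.473, -0.007]
wrist_force: [-0.3, -0.1, -0.8]
opening: 0.0004
grasp_force: 0.0
```

Request:
{"name": "jog_arm", "arguments": {"targets": [[0,0,1,-0.138,-0.155,0,-1],[0,0,1,-0.127,-0.165,0,-1],[0,0,1,-0.115,-0.173,0,-1],[0,0,1,-0.103,-0.181,0,-1],[0,0,1,-0.09,-0.187,0,-1]]}}

```text
time: 2.7
position: [0.4771, 0.0267, 0.0686]
ee_rot: [0.001, 0.784, 0.621, 0.002]
wrist_force: [0.8, 3.1, -3.5]
opening: 0.0005
grasp_force: 1.7
```

```bash
python3 - <<'E'
from h import *
s=read_state();print(s["position"],s["wrist_force"])
a=shot("side"); print(blobs(a,(15,110,60),(28,255,255),10,(190,130,300,210))[0])
E
```

```text
[0.47714776 0.02671309 0.06860832] [ 0.81294718  3.11329418 -3.49119989]
[([211.3, 152.4], 28, [210, 147, 3, 13]), ([261.8, 158.6], 15, [258, 157, 9, 4]), ([218.7, 166.1], 104, [213, 161, 12, 11]), ([215.5, 186.4], 30, [214, 181, 4, 14])]
```

Request:
{"name": "jog_arm", "arguments": {"targets": [[0,0,1,-0.077,-0.193,0,-1],[0,0,1,-0.063,-0.198,0,-1],[0,0,1,-0.049,-0.202,0,-1],[0,0,1,-0.035,-0.205,0,-1],[0,0,1,-0.021,-0.207,0,-1]]}}

```text
time: 3.17
position: [0.468, -0.0136, 0.0686]
ee_rot: [0.002, 0.665, 0.747, 0.002]
wrist_force: [0.9, 2.7, -0.6]
opening: 0.0001
grasp_force: 1.3
```

Request:
{"name": "jog_arm", "arguments": {"targets": [[0,0,1,-0.006,-0.208,0,-1],[0,0,1,0.008,-0.208,0,-1],[0,0,1,0.023,-0.207,0,-1],[0,0,1,0.037,-0.205,0,-1],[0,0,0,0,0,0.5,-1]]}}

```text
time: 3.58
position: [0.467, -0.0508, 0.086]
ee_rot: [-0.001, 0.557, 0.831, -0.003]
wrist_force: [0.0, -0.4, -0.1]
opening: 0.0007
grasp_force: 0.0
```

Request:
{"name": "jog_arm", "arguments": {"targets": [[0,0,0,0,0,1,-1],[0,0,0,0,0,1,-1],[0,0,0,0,0,1,-1],[0,0,0,0,0,0,-1],[0,0,0,0,0,0,-1]]}}

```text
time: 4.0
position: [0.47, -0.0481, 0.2102]
ee_rot: [0.003, 0.557, 0.831, 0.0]
wrist_force: [-0.0, -0.8, -0.2]
opening: 0.0005
grasp_force: 0.0
```

```bash
python3 - <<'E'
from h import *
a=shot("side","side2",(110,80,340,310),2.6); print(blobs(a,(15,110,60),(28,255,255),10,(190,130,300,210))[0])
E
```

```text
[([225.3, 146.0], 27, [224, 141, 3, 12]), ([274.5, 155.9], 23, [273, 152, 4, 10]), ([204.3, 177.6], 29, [203, 172, 3, 13]), ([233.1, 177.5], 122, [227, 172, 13, 12]), ([257.2, 191.1], 36, [256, 185, 4, 13])]
```

View pics/side2.png

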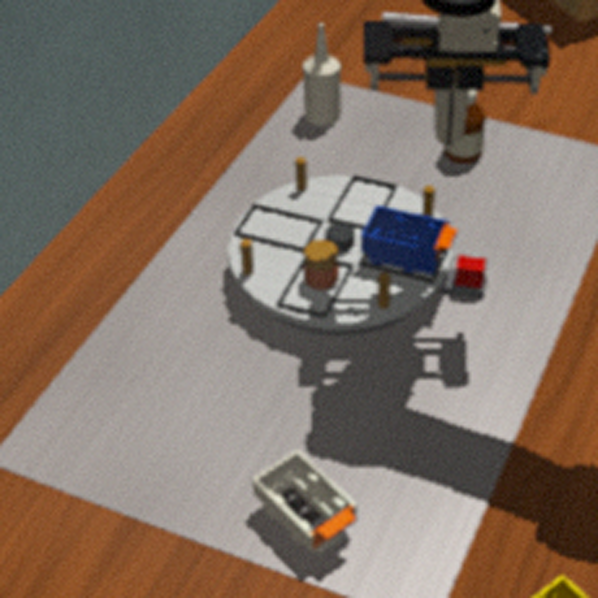

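The dial is running into its detent with the blue bin's lip at the mark, and the jar is still standing on its station. Next is the white bin.

Request:
{"name": "jog_arm", "arguments": {"targets": [[0,0,1,0,0.95,0,1],[0,0,1,0,0.95,0,1],[0,0,1,0,0.95,0,1],[0,0,1,0,0.95,0,1],[0,0,1,0,0.95,0,1]]}}

```text
time: 4.47
position: [0.4675, 0.1433, 0.2054]
ee_rot: [-0.001, 0.402, 0.916, -0.002]
wrist_force: [1.0, -0.5, 0.2]
opening: 0.0291
grasp_force: 0.0
```

Request:
{"name": "jog_arm", "arguments": {"targets": [[0,0,1,0,0.95,0,1],[0,0,1,0,0.95,0,1],[0,0,1,0,0.95,0,1],[0,0,1,0,0.95,0,1],[0,0,1,0,0.95,0,1]]}}

```text
time: 4.88
position: [0.4681, 0.3333, 0.2049]
ee_rot: [-0.001, 0.236, 0.972, -0.002]
wrist_force: [0.6, 0.1, 0.8]
opening: 0.0626
grasp_force: 0.0
```

Request:
{"name": "jog_arm", "arguments": {"targets": [[0,0,0.5,0,0,-0.6,1],[0,0,0,0,0,-0.6,1],[0,0,0,0,0,-0.6,1],[0,0,0,0,0,-0.6,1],[0,0,0,0,0,0,1]]}}

```text
time: 5.3
position: [0.4661, 0.3287, 0.1046]
ee_rot: [-0.003, 0.22, 0.975, -0.006]
wrist_force: [0.5, -1.5, -0.4]
opening: 0.0919
grasp_force: 0.0
```

```bash
python3 - <<'E'
from h import *
a=shot("top","top3",(155,85,425,225),2.9)
print(blobs(a,(105,150,40),(130,255,255),10)[0],blobs(a,(5,190,120),(14,255,255),8,(110,80,430,240))[0],blobs(a,(15,110,60),(28,255,255),8,(250,100,360,210))[0])
s=shot("side"); print(blobs(s,(15,110,60),(28,255,255),10,(190,130,300,210))[0])
E
```

```text
[] [] [([323.2, 119.5], 11, [322, 118, 4, 4]), ([266.9, 130.6], 12, [266, 129, 3, 5]), ([278.4, 157.2], 135, [272, 151, 13, 13])]
[([271.7, 153.0], 23, [271, 149, 3, 10]), ([282.5, 167.0], 11, [281, 165, 4, 5]), ([206.2, 180.1], 22, [205, 175, 3, 12]), ([240.7, 177.0], 19, [239, 174, 4, 8]), ([261.9, 187.7], 42, [260, 182, 5, 14])]
```

View pics/top3.png

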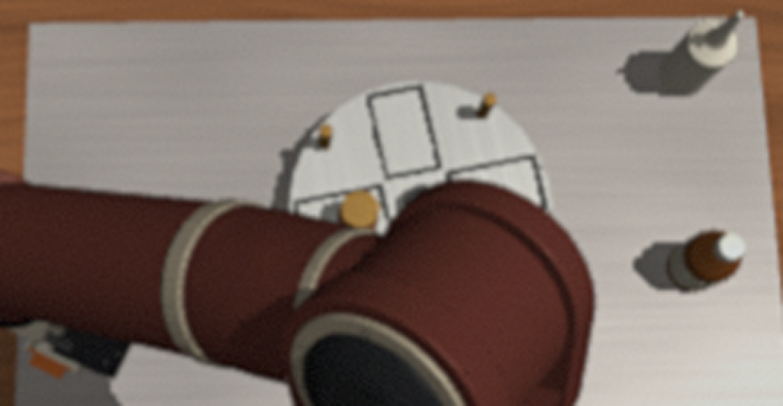

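Request:
{"name": "jog_arm", "arguments": {"targets": [[0,0,0,0.12,0.1,-0.6,1],[0,0,0,0,0,-0.6,1],[0,0,0,0,0,-0.5,1],[0,0,0,0,0,-0.3,1],[0,0,0,0,0,0,1]]}}

```text
time: 5.82
position: [0.4732, 0.3362, 0.0294]
ee_rot: [-0.001, 0.22, 0.975, -0.001]
wrist_force: [-0.0, -0.5, 0.8]
opening: 0.0933
grasp_force: 0.0
```

Request:
{"name": "jog_arm", "arguments": {"newtons": 20, "targets": [[0,0,0,0,0,0,1],[0,0,0,0,0,0,-1],[0,0,0,0,0,0,-1],[0,0,0,0,0,0,-1],[0,0,0,0,0,0,-1]]}}

```text
time: 6.23
position: [0.474, 0.3376, 0.0316]
ee_rot: [0.001, 0.22, 0.975, 0.001]
wrist_force: [0.3, -0.1, 0.3]
opening: 0.0704
grasp_force: 0.0
```

Request:
{"name": "jog_arm", "arguments": {"newtons": 20, "targets": [[0,0,0,0,0,0,-1],[0,0,0,0,0,0,-1],[0,0,0,0,0,0,-1],[0,0,0,0,0,0,-1],[0,0,0,0,0,0,-1]]}}

```text
time: 6.65
position: [0.4735, 0.3366, 0.0308]
ee_rot: [0.0, 0.22, 0.975, -0.001]
wrist_force: [-0.8, -2.1, 4.0]
opening: 0.0568
grasp_force: 20.0
```

Gripped across 57 mm, but about 14 mm too high. I'll open, lower and grip again.

Request:
{"name": "jog_arm", "arguments": {"targets": [[0,0,0,0,0,0,0.5],[0,0,0,0,0,0,0.5],[0,0,0,0,-0.04,-0.18,0.5],[0,0,0,0,0,-0.18,0.5],[0,0,0,0,0,0,0.5]]}}

```text
time: 7.07
position: [0.4729, 0.3346, 0.0143]
ee_rot: [-0.001, 0.22, 0.975, -0.001]
wrist_force: [-0.3, -0.1, 0.0]
opening: 0.0696
grasp_force: 0.0
```

Request:
{"name": "jog_arm", "arguments": {"newtons": 25, "targets": [[0,0,0,0,0,0,-1],[0,0,0,0,0,0,-1],[0,0,0,0,0,0,-1],[0,0,0,0,0,0,-1],[0,0,0,0,0,0,-1]]}}

```text
time: 7.48
position: [0.4736, 0.3356, 0.0162]
ee_rot: [-0.0, 0.22, 0.975, -0.0]
wrist_force: [-0.2, -0.8, -1.5]
opening: 0.0566
grasp_force: 25.0
```

Request:
{"name": "jog_arm", "arguments": {"targets": [[0,0,0,0,0,0.4,-1],[0,0,0,0,0,0.7,-1],[0,0,0,0,0,1,-1],[0,0,0,0,0,1,-1],[0,0,0,0,0,1,-1]]}}

```text
time: 7.9
position: [0.4731, 0.3353, 0.1817]
ee_rot: [-0.0, 0.22, 0.976, -0.0]
wrist_force: [1.7, -0.2, -1.1]
opening: 0.057
grasp_force: 25.0
```

```bash
python3 - <<'E'
from h import *
s=shot("side","side4",(130,120,330,300),3.3); print(read_state()["position"],blobs(s,(15,110,60),(28,255,255),10,(190,130,300,210))[0], blobs(s,(5,190,120),(14,255,255),8,(190,130,300,310))[0])
E
```

```text
[0.47590392 0.33979726 0.1904391 ] [([271.8, 153.0], 24, [271, 149, 3, 10]), ([282.8, 166.8], 12, [282, 165, 3, 5]), ([216.2, 196.5], 12, [214, 195, 5, 4]), ([229.8, 202.5], 17, [223, 199, 14, 8])] [([282.1, 167.7], 21, [280, 164, 6, 8])]
```

View pics/side4.png

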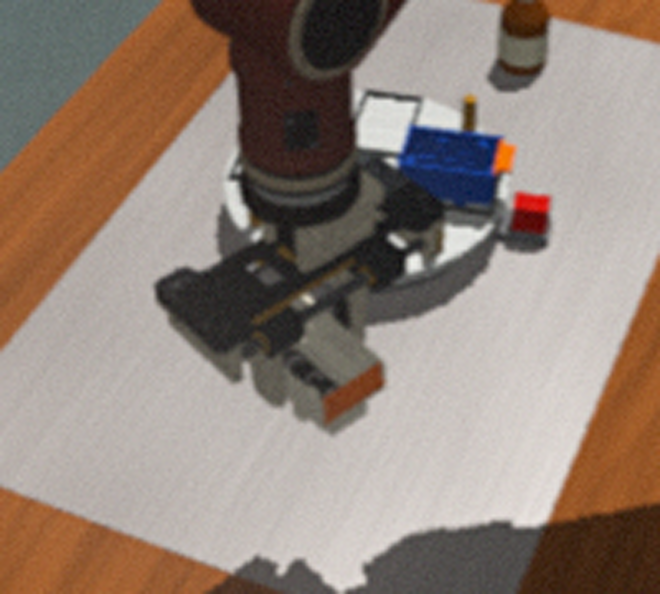

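The white bin is held and level, and the dial is in its detent with the blue bin's orange lip at side pixel (282,167). I'll swing over the dial to the right, starting the turn on the way, to free the top view for measuring the blue bin.

Request:
{"name": "jog_arm", "arguments": {"targets": [[0,0,-1,0,-0.4,0.6,-1],[0,0,-1,-0.08,-0.8,0.6,-1],[0,0,-1,-0.08,-0.93,0,-1],[0,0,-1,-0.08,-0.93,0,-1],[0,0,-1,-0.08,-0.93,0,-1]]}}

```text
time: 8.37
position: [0.4603, 0.1746, 0.2285]
ee_rot: [0.001, 0.387, 0.922, 0.0]
wrist_force: [0.9, -0.3, 0.1]
opening: 0.057
grasp_force: 25.0
```

Request:
{"name": "jog_arm", "arguments": {"targets": [[0,0,-1,-0.08,-0.93,0,-1],[0,0,-1,-0.08,-0.93,0,-1],[0,0,-1,-0.08,-0.93,0,-1],[0,0,-1,-0.08,-0.93,0,-1],[0,0,-1,-0.08,-0.93,0,-1]]}}

```text
time: 8.78
position: [0.444, -0.0117, 0.2282]
ee_rot: [0.0, 0.542, 0.84, -0.0]
wrist_force: [1.4, 0.2, -1.0]
opening: 0.0569
grasp_force: 25.0
```

Request:
{"name": "jog_arm", "arguments": {"targets": [[0,0,-1,-0.08,-0.93,0,-1],[0,0,-1,-0.08,-0.93,0,-1],[0,0,-1,-0.08,-0.93,0,-1],[0,0,-1,-0.08,-0.93,0,-1],[0,0,-1,-0.08,-0.93,0,-1]]}}

```text
time: 9.2
position: [0.428, -0.1976, 0.2283]
ee_rot: [0.0, 0.68, 0.734, -0.0]
wrist_force: [0.5, -1.0, -0.7]
opening: 0.0565
grasp_force: 25.0
```

Request:
{"name": "jog_arm", "arguments": {"targets": [[0,0,-1,0,-0.93,0,-1],[0,0,-1,0,-0.6,0,-1],[0,0,-1,0,0,0,-1],[0,0,-1,0,0,0,-1],[0,0,-1,0,0,0,-1]]}}

```text
time: 9.62
position: [0.4283, -0.2575, 0.2278]
ee_rot: [-0.0, 0.797, 0.604, -0.0]
wrist_force: [0.6, 0.5, -1.2]
opening: 0.0568
grasp_force: 25.0
```

```bash
python3 - <<'E'
from h import *
a=grab_frame("top"); cv2.imwrite("pics/top5raw.png",cv2.cvtColor(a,cv2.COLOR_RGB2BGR))
b=cv2.cvtColor(a,cv2.COLOR_RGB2BGR)[135:215,250:350]
cv2.imwrite("pics/top5.png",cv2.resize(cv2.convertScaleAbs(b,alpha=1.3),None,fx=7,fy=7,interpolation=cv2.INTER_CUBIC))
print(blobs(a,(15,110,60),(28,255,255),8,(250,100,360,210))[0],blobs(a,(105,150,40),(130,255,255),10)[0],blobs(a,(5,190,120),(14,255,255),8,(230,80,430,240))[0])
print(read_state()["opening"])
E
```

```text
[([323.5, 119.2], 11, [322, 118, 4, 4]), ([266.9, 130.4], 11, [266, 129, 3, 4]), ([278.4, 157.1], 132, [272, 151, 13, 13]), ([336.9, 174.7], 16, [335, 173, 5, 5]), ([307.8, 180.2], 8, [306, 179, 4, 3]), ([278.8, 186.4], 12, [277, 185, 4, 4])] [([307.0, 177.4], 375, [295, 163, 25, 32])] []
0.056797207097553114
```

View pics/top5.png

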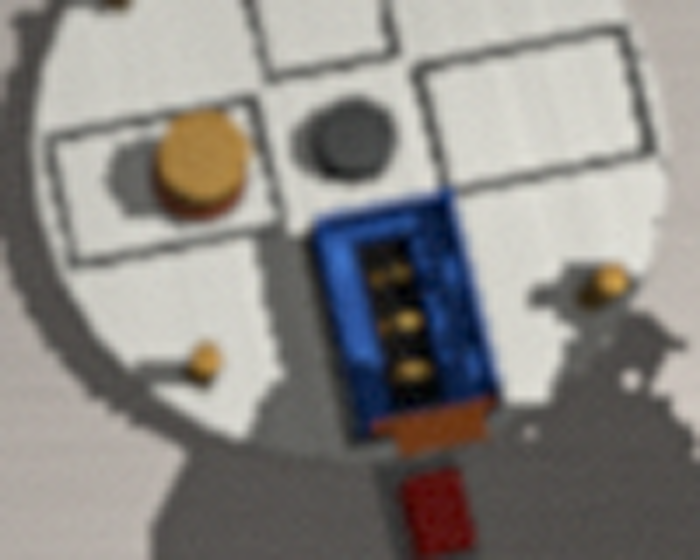

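```bash
python3 - <<'E'
from h import *
f=lambda x,y:((x+.5)/7-.5+250,(y+.5)/7-.5+135)
B=ray("top",[f(318,222),f(455,193),f(498,403),f(362,438)],.093)
print(B.round(4),B.mean(0).round(4),[np.linalg.norm(B[i]-B[i-1]).round(4) for i in range(4)])
d=(B[2]+B[3]-B[0]-B[1]); print("lip yaw",np.degrees(np.arctan2(d[1],d[0])))
P=ray("top",[(323.5,119.2),(266.9,130.4),(278.8,186.4),(336.9,174.7)],.085);c=P.mean(0)
print(c,[np.degrees(np.arctan2(p[1],p[0])) for p in P-c])
a=cv2.cvtColor(cv2.imread("pics/top5raw.png"),cv2.COLOR_BGR2HSV)
m=cv2.inRange(a,(105,120,40),(130,255,255)); m=cv2.morphologyEx(m,cv2.MORPH_CLOSE,np.ones((9,9)))
k=max(cv2.findContours(m,0,2)[0],key=cv2.contourArea); r=cv2.minAreaRect(k); Q=ray("top",cv2.boxPoints(r),.093)
print(Q.round(4),Q.mean(0),[np.linalg.norm(Q[i]-Q[i-1]).round(4) for i in range(4)])
print(read_state()["position"])
E
```

```text
[[ 0.5436  0.0014  0.093 ]
 [ 0.5551 -0.0539  0.093 ]
 [ 0.4696 -0.0676  0.093 ]
 [ 0.4561 -0.0134  0.093 ]] [ 0.5061 -0.0333  0.093 ] [np.float64(0.0887), np.float64(0.0565), np.float64(0.0866), np.float64(0.0559)]
lip yaw -170.65304936543342
[ 0.58630341 -0.01931316  0.085     ] [np.float64(-34.2332308643016), np.float64(55.946296097213896), np.float64(145.73863312194393), np.float64(-124.17109974177693)]
[[ 0.5421  0.0051  0.093 ]
 [ 0.5557 -0.0502  0.093 ]
 [ 0.4725 -0.0672  0.093 ]
 [ 0.4593 -0.0127  0.093 ]] [ 0.50740591 -0.03122823  0.093     ] [np.float64(0.0847), np.float64(0.0569), np.float64(0.0849), np.float64(0.0561)]
[ 0.42850087 -0.25706096  0.22797485]
```

Request:
{"name": "jog_arm", "arguments": {"targets": [[0,0,-1,0.2,0.56,0,-1],[0,0,-1,0.2,0.56,0,-1],[0,0,-1,0.2,0.56,0,-1],[0,0,-1,0.2,0.56,0,-1],[0,0,-1,0.2,0.56,0,-1]]}}

```text
time: 10.08
position: [0.4688, -0.1438, 0.2281]
ee_rot: [-0.0, 0.889, 0.458, -0.0]
wrist_force: [0.1, -0.6, -0.6]
opening: 0.0565
grasp_force: 25.0
```

Request:
{"name": "jog_arm", "arguments": {"targets": [[0,0,-1,0.2,0.56,0,-1],[0,0,-1,0.2,0.56,0,-1],[0,0,-1,0.2,0.56,0,-1],[0,0,-1,0.18,0.56,0,-1],[0,0,-1,0.17,0.56,0,-1]]}}

```text
time: 10.5
position: [0.5068, -0.0317, 0.2281]
ee_rot: [-0.0, 0.955, 0.296, -0.0]
wrist_force: [0.1, 0.2, -1.1]
opening: 0.0567
grasp_force: 25.0
```

Request:
{"name": "jog_arm", "arguments": {"targets": [[0,0,-1,0,0,0,-1],[0,0,-1,0,0,-0.4,-1],[0,0,-1,0,0,-0.4,-1],[0,0,-1,0,0,-0.4,-1],[0,0,-1,0,0,-0.4,-1]]}}

```text
time: 10.92
position: [0.5066, -0.0328, 0.1635]
ee_rot: [0.0, 0.992, 0.126, 0.0]
wrist_force: [0.5, 0.7, -1.4]
opening: 0.0567
grasp_force: 25.0
```

Request:
{"name": "jog_arm", "arguments": {"targets": [[0,0,-1,0,0,-0.4,-1],[0,0,0,0,0,0,-1],[0,0,0,0,0,0,-1],[0,0,0,0,0,0,-1],[0,0,0,0,0,0,-1]]}}

```text
time: 11.33
position: [0.5076, -0.033, 0.1493]
ee_rot: [0.0, 0.996, 0.093, 0.001]
wrist_force: [0.9, 0.5, -1.6]
opening: 0.0571
grasp_force: 25.0
```

```bash
python3 - <<'E'
from h import *
s=shot("side","side6",(200,110,340,220),5.5)
p=read_state();print(p["position"],p["ee_rot"])
E
```

```text
[ 0.50758502 -0.03304384  0.14930927] [4.05724192e-05 9.95705893e-01 9.25656602e-02 1.17087809e-03]
```

View pics/side6.png

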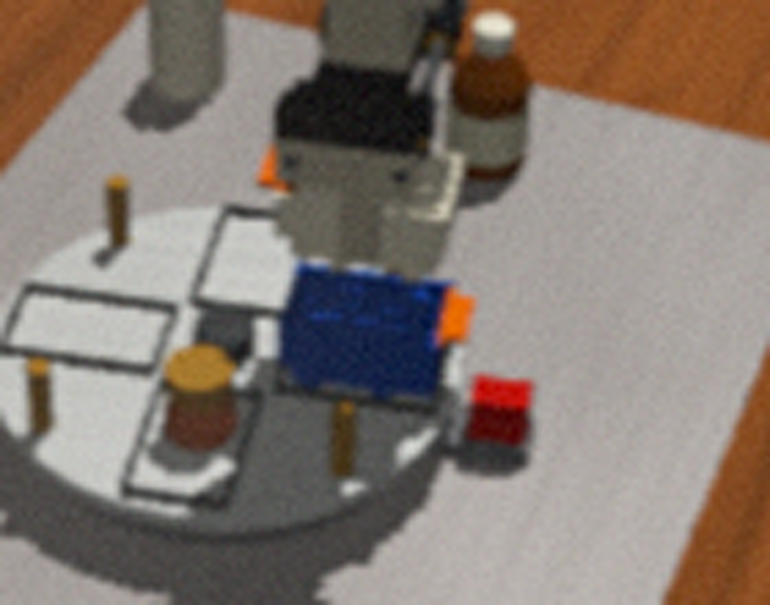

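The lips are at opposite ends: the white bin's at crop (272,170) and the blue bin's at (457,318). I'll check the alignment along the length from the rim corners, white (450,215)/(462,155) and blue (438,325)/(450,284).

```bash
python3 - <<'E'
from h import *
f=lambda x,y:((x+.5)/5.5-.5+200,(y+.5)/5.5-.5+110)
W=ray("side",[f(450,215),f(462,155)],.181);B=ray("side",[f(438,325),f(450,284),f(283,312),f(300,263)],.093)
print(W.round(4),B.round(4),np.linalg.norm(W[0]-W[1]))
t=np.radians(10.5);u=np.array([np.cos(t),np.sin(t)])
print("white -x end along u",W[:,:2]@u,"blue ends",B[:,:2]@u, "TCP",np.array([.5076,-.033])@u)
E
```

```text
[[ 0.4581 -0.0194  0.181 ]
 [ 0.4698 -0.071   0.181 ]] [[ 0.4653 -0.034   0.093 ]
 [ 0.4712 -0.0698  0.093 ]
 [ 0.5471 -0.011   0.093 ]
 [ 0.5548 -0.0541  0.093 ]] 0.05294548779650425
white -x end along u [0.44688232 0.44901083] blue ends [0.45130416 0.45058508 0.53595789 0.53563119] TCP 0.49308641873822256
```

The bins are aligned to within about 1 mm, so I'll lower gently.

Request:
{"name": "jog_arm", "arguments": {"targets": [[0,0,0,0,0,-0.25,-1],[0,0,0,0,0,-0.25,-1],[0,0,0,0,0,-0.25,-1],[0,0,0,0,0,-0.1,-1],[0,0,0,0,0,0,-1]]}}

```text
time: 11.8
position: [0.5055, -0.0331, 0.1125]
ee_rot: [-0.0, 0.996, 0.092, -0.002]
wrist_force: [-0.5, -0.1, -0.1]
opening: 0.057
grasp_force: 25.0
```

Request:
{"name": "jog_arm", "arguments": {"targets": [[0,0,0,0,0,-0.05,-1],[0,0,0,0,0,-0.05,-1],[0,0,0,0,0,-0.05,-1],[0,0,0,0,0,-0.05,-1],[0,0,0,0,0,0,-1]]}}

```text
time: 12.22
position: [0.5067, -0.0331, 0.106]
ee_rot: [-0.0, 0.996, 0.092, -0.0]
wrist_force: [-0.9, 0.2, -1.2]
opening: 0.0572
grasp_force: 25.0
```

Request:
{"name": "jog_arm", "arguments": {"targets": [[0,0,0,0,0,-0.04,-1],[0,0,0,0,0,-0.04,-1],[0,0,0,0,0,-0.02,-1],[0,0,0,0,0,0,-1],[0,0,0,0,0,0,-1]]}}

```text
time: 12.63
position: [0.5071, -0.0331, 0.1031]
ee_rot: [0.0, 0.996, 0.092, 0.0]
wrist_force: [-1.8, 0.4, 5.8]
opening: 0.0569
grasp_force: 25.0
```

Contact came at z = 0.103, exactly the ledge height, so I'll release.

Request:
{"name": "jog_arm", "arguments": {"targets": [[0,0,0,0,0,0,0.5],[0,0,0,0,0,0,0.5],[0,0,0,0,0,0,0.5],[0,0,0,0,0,0,0.5],[0,0,0,0,0,0,0.5]]}}

```text
time: 13.05
position: [0.5068, -0.0331, 0.1021]
ee_rot: [-0.0, 0.996, 0.092, -0.0]
wrist_force: [-0.3, 0.0, -0.6]
opening: 0.0695
grasp_force: 0.0
```

Request:
{"name": "jog_arm", "arguments": {"targets": [[0,0,0,0,0,0.3,0.5],[0,0,0,0,0,0.5,0.5],[0,0,0,0,0,0.8,0.5],[0,0,0,0,0,1,0.5],[0,0,0,0,0,1,0.5]]}}

```text
time: 13.47
position: [0.506, -0.0331, 0.2472]
ee_rot: [-0.0, 0.996, 0.092, -0.001]
wrist_force: [0.9, -0.8, -0.9]
opening: 0.0696
grasp_force: 0.0
```

Request:
{"name": "jog_arm", "arguments": {"targets": [[0,0,0,0,-0.9,0,0.5],[0,0,0,0,-0.9,0,0.5],[0,0,0,0,-0.9,0,0.5],[0,0,0,0,-0.9,0,0.5],[0,0,0,0,-0.5,0,0.5]]}}

```text
time: 13.88
position: [0.5057, -0.2026, 0.246]
ee_rot: [0.001, 0.996, 0.089, -0.0]
wrist_force: [0.2, -0.7, -0.7]
opening: 0.0696
grasp_force: 0.0
```

```bash
python3 - <<'E'
from h import *
shot("side","side7",(200,110,340,220),5.5)
p=read_state();print(p["position"],p["wrist_force"],p["time"])
E
```

```text
[ 0.5052601  -0.20649678  0.24571108] [ 0.28064324 -2.3060411  -0.63929544] 13.9333
```

View pics/side7.png

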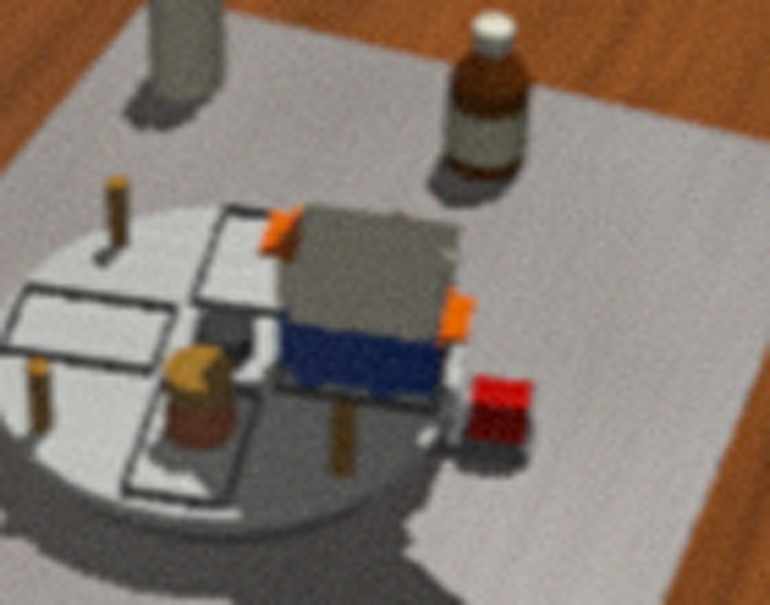

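The white bin sits level on the blue bin, with the lips at opposite ends (crop (282,232) and (457,315)). The jar and bottles have not moved, and the gripper is clear. I'm handing the job in.

```bash
python3 -c "
from station import *
print(hand_in())"
```

```text
the job is handed in; nothing more can be done
None
```

The job is handed in at about 14 s of the 64 s allowed, with no verdict returned: the dial rests in the next detent (about 88.5° measured), the white bin sits level on the blue bin's ledges with lips opposed, and the jar and both bottles look undisturbed.

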